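Set the shaker's guarded transport lock with the T-key

ROBOT

A 6-joint arm with a two-finger parallel gripper is mounted at the origin on a cart in front of the work surface, level with it; the furniture and walls round the work are solid. World frame = base frame: x ahead of the robot, y to its left, z up, the work surface at z = 0. Lengths are in m, angles in rad, forces in N, time in s.
With the tool pointing down it reaches from about 0.275 to 0.75 m from the base axis. Payload 10.2 kg.
Tool frame: the origin (TCP) lies midway between the tips of the shut fingers; the grasp point (between the pads) lies 19 mm behind it (env.hold_point_z is the distance from the TCP to the grasp point, in m); z points along the fingers, y is the line along which they close (so a half turn about z gives the same grasp; the last joint's range is limited). The gripper opens to 85 mm and grips with 20 to 120 N. Pads are 22 mm wide; open, the fingers measure 114 mm over their backs; the gripper's body (76 mm by 85 mm) begins 54 mm behind the grasp point. The pads swing forward as they close: fully open they stand 13 mm farther back than shut.
Start: joints at [1.008, 0.313, 1.498, -0, 1.331, -0.223], TCP at [0.175, 0.495, 0.205] pointing down, gripper open.
Joint ranges: [-2.94, 2.94], [-0.97, 2.17], [0.19, 2.56], [-1.23, 4.37], [0.02, 3.11], [-2.88, 2.88]. Speed limits (rad/s): [2.39, 2.39, 3.01, 3.14, 3.14, 3.14].

INTERFACE

Orientations are given as a unit quaternion [x, y, z, w].
In Python, from bench import env, kinematics, monitor, eyes, job gives the robot as it stands. The module is installed in compiled form; this text tells all that it offers. Calls block until the motion is done:
- env.reach(position, orientation): joint-space move of the TCP to a pose.
- env.movel(position, velocity=0.15, frame=None, guard=None): straight line of the TCP; frame=None keeps the orientation; velocity is the mean speed in m/s. With guard (N) it stops when the force on the tool has changed by that much, and returns True; else False.
- env.set_joints(angles): joint-space move.
- env.release() and env.close_gripper(effort=None): open the fingers fully, or close them until they stop; effort is the grip in N (None keeps the last).
- env.hold(seconds).
- kinematics.ik(position, orientation): joint angles nearest the present ones, or None.
- monitor.sense(): the state.
- eyes.grab_frame(name): name is "scene" or "top" or "wrist"; returns a dict with "frame" (420x560x3 uint8, red, green, blue), "mtx" (3x3 intrinsics, pixels), "view" (4x4, takes a point from world to camera coordinates). Camera axes: x right, y down, z forward; pixel columns grow to the right and rows downward; lengths in m; the calibration is good to about 2 mm. A picture is of the moment at which its call begins. There is no depth.
A pose or a line that the arm cannot do raises env.MotionError and nothing moves.
- job.hand_in(): hands the job in; it is judged then, once.
The state is a dict: "clock": time; "joints": joint angles; "qvel": joint speeds; "joint_efforts": joint torques, N m; "position": TCP position; "ee_rot": TCP orientation; "contact_force": force on the tool from outside, world axes, zero at the start; "ft_torque": the same for the moment, N m; "finger_gap": opening from 0.0 (shut) to 1.0 (fully open); "gripper_force": force on a finger pad.
Only numpy, scipy, OpenCV 4.12 (cv2) and the standard library are available. Lean on these libraries where they do the work, as an engineer would, in place of code of your own. Each camera call takes 0.05 s, during which the arm holds its last target. There are 200 camera calls.

TASK

Lock the bench shaker for transport: take the T-handled key out of its holder, reach down with it through the round opening of the guard grille on the shaker's console, seat its blade fully in the slot of the sunken lock knob and turn the knob clockwise (seen from above) all the way to its stop. Feel your way and do not force the lock, the guard or the holder; then stand the key back in its holder, pushed fully down, and leave the other things where they are.

Things in the scene. Friction and masses are not known exactly. Their poses are not given: they have to be found in the camera images.
- shaker: low white and grey bench shaker, fixed, 170 (x) x 250 (y) mm; origin on the worktop under its centre; the -x side is its front, with a dark display. Its +y half carries a platform with two pots (rim 75 mm high); its -y half is a console with a steel guard grille on top (88.5 mm above the worktop) that has one round opening and two slits 4 mm wide
- guard_hole (a point): centre of the round guard opening, 34 mm in diameter, at the top of the guard, which is 4 mm thick; 65 mm from the shaker's origin along its -y. The axis of the lock knob runs vertically through this point. Axes as the shaker's
- lock_top (a point): centre of the top face of the sunken lock knob at rest, 37.5 mm below the guard's top; a fixed point, axes as the shaker's, so it does not show the slot's direction. Aluminium knob, 40 mm in diameter. It sits on a soft axial spring: pushed, it yields downward by up to 6 mm (2 N at first touch, 6 N at 6 mm), then it is solid
- slot_floor (a point): floor of the knob's slot at rest, 11 mm below its top face; fixed, axes as the shaker's. The slot is straight, through the knob's centre, 32 mm long, 9.8 mm wide, square-edged. At the start it lies within 0.7 rad either side of the shaker's x axis; the lock is mounted differently each time, so neither poses nor the joint value tell the direction: find it by feel or eye
- lock_knob (a joint): turn of the lock knob in rad: grows clockwise (seen from above), 1.6 at the clockwise stop (locked), 1.0 to 1.2 at the start. It stays where it is left; friction about 0.10 N m. The stop is hard: a torque of 0.2 N m shows that it is reached, and turning some 0.08 rad on forces it. The blade seated in the slot has about 0.15 rad of play either way
- holder: grey plastic key holder, fixed: block 70 (x) x 56 (y) x 50 mm on a foot 90 x 76 x 6 mm; origin on the worktop under its centre. A slot 31 mm along its x and 12.5 mm along its y, 40 mm deep, goes down from its top; slot floor 10 mm above the worktop
- holder_slot (a point): centre of the mouth of the holder's slot, 50 mm above the worktop; axes as the holder's
- t_key: steel T-key, loose, 125 mm long, 90 g, upright in the holder's slot; origin at the centre of its lower end, z up to the handle. Black handle bar 50 mm along x, 12 mm thick (y), 20 mm high; round shank, 10 mm in diameter; blade at the lower end 26 mm along x, 6 mm thick (y), 15 mm high, its lowest 3 mm only 24 x 4.6 mm. Blade and bar are parallel: half a turn gives the same key
- key_tip (a point): centre of the key's lower end (= the key's origin)
- key_bar (a point): centre of the key's handle bar, 115 mm above its lower end: where to grip it from above, fingers closing along the key's y
- pot: brown pot with white lid, 40 x 75 mm, on the shaker's platform; a bystander; origin under its centre
- cup: small white-lidded cup, 49 x 60 mm, on the shaker's platform; a bystander; origin under its centre
- timer: flat white timer, 62 x 62 x 19 mm, on the worktop; a bystander; origin under its centre
- dropper: dropper bottle, 33 mm wide, 102 mm high, on the worktop; a bystander; origin under its centre
- dish: clear petri dish, 60 x 14 mm, on the worktop; a bystander; origin under its centre
- pen: marker pen, 135 mm long, lying on the worktop; a bystander; origin under its centre

How it is judged:
On the way, in this order (a step that is already met when the one before it is completed fails the run):
1. the key is out of its holder (z of key_tip in the frame of holder_slot above 0.005 m), for 0.1 s.
2. the key's blade is through the guard, seated in the lock knob's slot (lower end at least 45 mm below the guard's top), and the knob stands at its clockwise stop (value of joint lock_knob above 1.54 rad and horizontal distance between key_tip and guard_hole below 0.008 m and z of key_tip in the frame of guard_hole below -0.045 m), for 0.1 s.
At the end, for the whole second after the job is handed in: the lock knob stands at its clockwise stop (joint above 1.54 of 1.6 rad) and the released key stands at rest in the holder's slot, its lower end at least 34 mm below the mouth and within 10 mm of the slot's centre, tilted less than 0.25 rad (value of joint lock_knob above 1.54 rad and z of key_tip in the frame of holder_slot below -0.034 m and horizontal distance between key_tip and holder_slot below 0.01 m and angle between t_key's own z axis and vertical below 0.25 rad and linear speed of t_key below 0.02 m/s and contact force between the fingers and t_key below 0.1 N); the robot touches nothing.
It fails at once if the key is forced in the lock or against the guard (contact force between key and shaker above 45 N) (contact force between t_key and shaker above 45 N).
It fails at once if the key is rammed into the holder (contact force above 45 N) (contact force between t_key and holder above 45 N).
It fails at once if one of the bystanders (amber pot, white-lidded cup, timer, dropper bottle, petri dish, marker pen) is displaced by more than 25 mm (distance of any of pot, cup, timer, dropper, dish, pen from where it was at the start of the episode above 0.025 m).
It also fails if it takes over 67 s, if anything falls off the work surface, if the arm or the gripper's body presses on something with over 40 N, if the wrist force passes 120 N, or if a joint passes its speed limit or range.

## Working session

There is one attempt and no reset: what is moved stays moved. The work goes in short steps, each a Python script; the robot and the scene stay as the last script left them, time stands still between calls to the robot, and variables do not carry over. Pictures are saved under pics/ and viewed, at most 10 in all, crops included, and the job is handed in when it is done.

```bash
mkdir -p pics; cat > h.py <<'E'
import numpy as np, cv2, pickle
from bench import env, kinematics, monitor, eyes, job
def grab(name, f=None):
    d=eyes.grab_frame(name)
    if f:
        cv2.imwrite(f'pics/{f}.png',cv2.cvtColor(d['frame'],cv2.COLOR_RGB2BGR)); pickle.dump(d,open(f'pics/{f}.pkl','wb'))
    return d
def ray(d,px):
    V=np.array(d['view']);R=V[:3,:3];t=V[:3,3]
    c=-R.T@t; r=R.T@np.linalg.solve(d['mtx'],[px[0],px[1],1.]); return c,r
def onz(d,px,z):
    c,r=ray(d,px); return c+r*(z-c[2])/r[2]
def tri(d1,p1,d2,p2):
    c1,r1=ray(d1,p1);c2,r2=ray(d2,p2)
    s=np.linalg.lstsq(np.c_[r1,-r2],c2-c1,rcond=None)[0]
    a=c1+s[0]*r1;b=c2+s[1]*r2; return (a+b)/2,np.linalg.norm(a-b)
def proj(d,p):
    q=np.array(d['view'])@np.r_[p,1]; u=d['mtx']@q[:3]; return u[:2]/u[2]
E
python3 - <<'E'
from h import *
a=grab('top','top0');b=grab('scene','scene0')
cv2.imwrite('pics/both.png',cv2.cvtColor(np.vstack([a['frame'],b['frame']]),cv2.COLOR_RGB2BGR)[:, :])
for d in(a,b): print(ray(d,(280,210)), d['mtx'][0,0])
s=monitor.sense();print(s['clock'],s['position'],s['ee_rot'],env.hold_point_z)
E
```

```text
(array([ 0.39658259, -0.04480174,  1.19418416]), array([ 0.06642666, -0.01620564, -0.99767632])) 405.86573532760934
(array([-0.39815733, -0.47357817,  0.61765819]), array([ 0.81079117,  0.34717883, -0.47160295])) 520.7935306478819
0.1 [0.17485779 0.4947528  0.2040877 ] [ 1.69081155e-01  9.85601960e-01 -5.39356253e-04 -2.19073406e-04] 0.0187
```

View pics/top0.png

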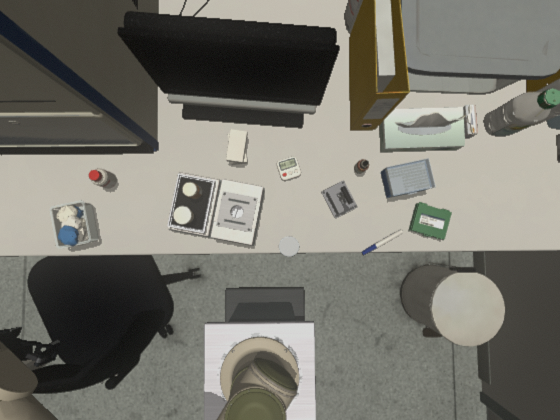

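View pics/scene0.png

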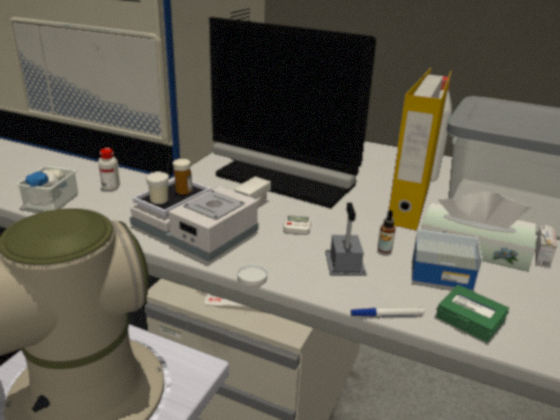

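Top view: console hole at about (237,212) and the holder at about (340,199), with the shaker rotated slightly. Scene view: key bar at about (350,212), holder at about (347,252). Next I'll take wrist views from above each.

```bash
python3 - <<'E'
from h import *
a=pickle.load(open('pics/top0.pkl','rb'))
g=onz(a,(237,212),.0885);k=onz(a,(340,199),.05)
print(g,k, [onz(a,p,0.0885) for p in((219,179),(263,185),(252,244),(205,237))])
q=[0,0,0,0]
from scipy.spatial.transform import Rotation as R
q=R.from_euler('xyz',[np.pi,0,0]).as_quat()  # tool x=+X, y=-Y
for p,n in((k,'wk'),(g,'wg')):
    for dx in(-0.06,):
        P=[p[0]+dx,p[1],.30]
        try:
            print(kinematics.ik(P,q)); env.reach(P,q); d=grab('wrist',n); print(ray(d,(280,210)),d['mtx'][0,0],proj(d,p))
        except env.MotionError as e: print(e)
print(monitor.sense()['clock'])
E
```

```text
[0.46598936 0.05454089 0.0885    ] [ 0.50220761 -0.23392127  0.05      ] [array([0.5571322 , 0.10343124, 0.0885    ]), array([ 0.5393774 , -0.01696398,  0.0885    ]), array([0.37859478, 0.01427265, 0.0885    ]), array([0.39899244, 0.14151388, 0.0885    ])]
[-7.21188649e-01  2.06870820e-01  1.38871786e+00 -4.44089210e-16
  1.54600398e+00  8.49607677e-01]
(array([ 0.52715683, -0.23276344,  0.4699756 ]), array([-0.32535375,  0.00458905, -0.94559186])) 336.27813833176384 [282.69214826 116.19978273]
[-1.54328537e-01 -5.39116524e-03  1.62460724e+00 -4.44089210e-16
  1.52237658e+00  1.41646779e+00]
(array([0.49106881, 0.05439346, 0.46995142]), array([-0.32537781,  0.00484495, -0.9455823 ])) 336.27813833176384 [281.50323849 118.47030649]
4.075
```

```bash
python3 -c "
import cv2;cv2.imwrite('pics/w2.png',cv2.hconcat([cv2.resize(cv2.imread('pics/%s.png'%n),(400,300)) for n in('wk','wg')]))"; ls pics
```

```text
both.png
scene0.pkl
scene0.png
top0.pkl
top0.png
w2.png
wg.pkl
wg.png
wk.pkl
wk.png
```

View pics/w2.png

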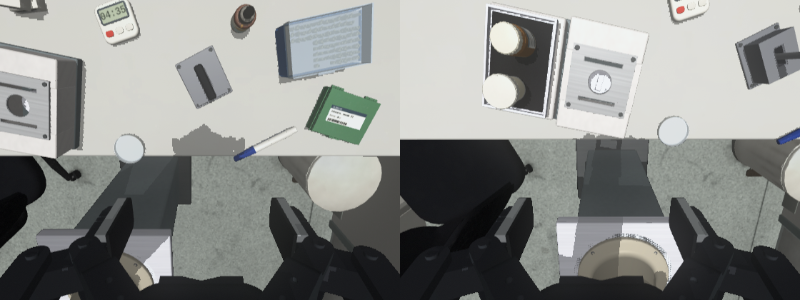

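The wrist views show the key bar over the holder (left, about (200,78)) and the knob's slot line through the opening (right, about (600,83)). Enlarging both crops.

```bash
python3 -c "
import cv2
a=cv2.imread('pics/wk.png')[55:155,235:335];b=cv2.imread('pics/wg.png')[80:150,245:315]
cv2.imwrite('pics/c2.png',cv2.hconcat([cv2.resize(x,(400,400),interpolation=cv2.INTER_CUBIC) for x in(a,b)]))"
```

```text
(no output)
```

View pics/c2.png

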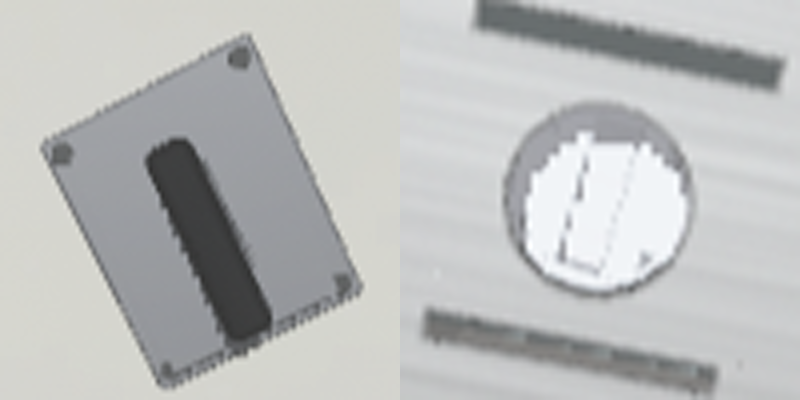

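Left crop: bar and foot are aligned (foot corners at about (40,145), (250,35), (360,290), (165,385)). Right crop: the slot is visible, its edges running from about (585,140) to (563,262) and from (640,150) to (600,270). I'll take close views from directly above to measure both.

```bash
cat >> h.py <<'E'
from scipy.spatial.transform import Rotation as Ro
Q0=Ro.from_euler('xyz',[np.pi,0,0]).as_quat()
E
python3 - <<'E'
from h import *
g=np.array([.466,.0545]);k=np.array([.502,-.234])
env.reach([g[0]-.085,g[1],.15],Q0); d=grab('wrist','wg2'); p=proj(d,[*g,.07]);print(p)
b=cv2.imread('pics/wg2.png');x,y=p.astype(int);cg=b[max(y-50,0):y+50,x-50:x+50];o1=(x-50,max(y-50,0))
env.reach([k[0]-.085,k[1],.22],Q0); d=grab('wrist','wk2'); p=proj(d,[*k,.1]);print(p)
b=cv2.imread('pics/wk2.png');x,y=p.astype(int);ck=b[max(y-80,0):y+80,x-80:x+80];o2=(x-80,max(y-80,0))
print(o1,cg.shape,o2,ck.shape,monitor.sense()['clock'])
cv2.imwrite('pics/c3.png',cv2.hconcat([cv2.resize(x,(400,400),interpolation=cv2.INTER_CUBIC) for x in(cg,ck)]))
E
```

```text
[281.51829147  95.93051406]
[283.67729054  94.16866023]
(np.int64(231), np.int64(45)) (100, 100, 3) (np.int64(203), np.int64(14)) (160, 160, 3) 5.9833
```

View pics/c3.png

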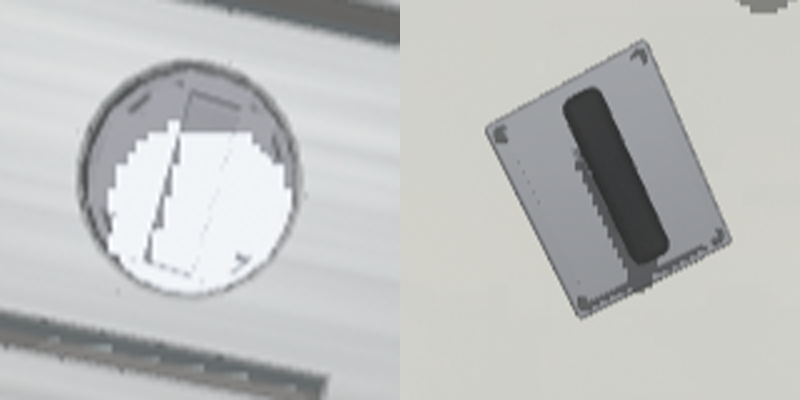

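The slot shows clearly: its ends run (192,92)-(240,107) and (147,260)-(193,276), and the hole rim spans x 78..302, y 58..297. The right crop shows the bar's centre at about (616,175) and the foot corners at (487,128), (643,40), (731,240), (580,318). I'll compute the poses from these.

```bash
python3 - <<'E'
from h import *
g=pickle.load(open('pics/wg2.pkl','rb'));k=pickle.load(open('pics/wk2.pkl','rb'))
G=lambda x,y:((x+.5)/4-.5+231,(y+.5)/4-.5+45)
K=lambda x,y:((x-400+.5)/2.5-.5+203,(y+.5)/2.5-.5+14)
print('hole',onz(g,G(190,178),.0885))
e=[onz(g,G(*p),.051) for p in((192,92),(240,107),(193,276),(147,260))]
c=sum(e)/4;ax=(e[0]+e[1]-e[2]-e[3])/2;print('knob',c,np.linalg.norm(ax),np.linalg.norm(e[0]-e[1]),'ang',np.arctan2(ax[1],ax[0]))
l=np.array([e[0]-e[3],e[1]-e[2]]);print('edge angs',np.arctan2(l[:,1],l[:,0]))
hull=[onz(g,G(*p),.0885) for p in((78,178),(302,178),(190,58),(190,297))];print(np.round(hull,4))
# guard slit edge angle
s=[onz(g,G(*p),.0885) for p in((0,308),(330,375))];print('slit',np.subtract(s[1],s[0]))
f=[onz(k,K(*p),.006) for p in((487,128),(643,40),(731,240),(580,318))]
c=sum(f)/4;ax=(f[0]+f[1]-f[2]-f[3])/2;print('holder',c,np.linalg.norm(ax),np.linalg.norm((f[0]+f[3]-f[1]-f[2])/2),'ang',np.arctan2(ax[1],ax[0]))
m=(k['frame'].max(2)<75).astype(np.uint8);m[:, :200]=0;m[:,380:]=0;m[150:]=0
cs=max(cv2.findContours(m,0,1)[0],key=cv2.contourArea);r=cv2.minAreaRect(cs);print(r)
b=[onz(k,p,.135)[:2] for p in cv2.boxPoints(r)];b=np.array(b);print('bar',b.mean(0),np.linalg.norm(b[0]-b[1]),np.linalg.norm(b[1]-b[2]));
for v in(b[1]-b[0],b[2]-b[1]):print(np.arctan2(v[1],v[0]))
E
```

```text
hole [0.47024539 0.05670565 0.0885    ]
knob [0.46951614 0.05658249 0.051     ] 0.031345967492587154 0.009293242165527986 ang -0.2845088448672555
edge angs [-0.28517845 -0.2838476 ]
[[0.4703 0.075  0.0885]
 [0.4702 0.0385 0.0885]
 [0.4882 0.0566 0.0885]
 [0.4515 0.0568 0.0885]]
slit [-0.01109116 -0.05572456  0.        ]
holder [ 0.50837799 -0.23800325  0.006     ] 0.08785885511783004 0.0737084298495612 ang 0.4649258861058187
((288.8832702636719, 84.32115173339844), (72.25299835205078, 17.277891159057617), 64.98310852050781)
bar [ 0.50795412 -0.23780405] 0.011772917881989328 0.04875075880747582
-1.1689134664514
-2.665044815291347
```

```bash
cat >> h.py <<'E'
def Q(yaw): return (Ro.from_euler('z',yaw)*Ro.from_euler('x',np.pi)).as_quat()
def st():
    s=monitor.sense(); return dict(t=round(s['clock'],2),p=np.round(s['position'],4),f=np.round(s['contact_force'],2),m=np.round(s['ft_torque'],3),gap=round(s['finger_gap'],3),gf=np.round(s['gripper_force'],1),j6=round(s['joints'][5],3))
E
python3 - <<'E'
from h import *
k=[.508,-.2379]
for y in(.47,-.9,-.285): print(kinematics.ik([*k,.2],Q(y))[5],kinematics.ik([.47,.0566,.2],Q(y))[5])
env.reach([*k,.17],Q(.47)); print(st())
print(env.movel([*k,.1065],velocity=.08,guard=8)); print(st())
env.close_gripper(90); print(st())
print(env.movel([*k,.1465],velocity=.06,guard=10)); print(st())
d=grab('scene','sc1'); env.movel([*k,.215],velocity=.15);print(st())
E
```

```text
0.4539797929380671 0.9724320346688025
1.8239797929380677 2.3424320346688035
1.2089797929380675 1.7274320346688032
{'t': 6.48, 'p': array([ 0.5082, -0.2368,  0.1695]), 'f': array([-0.25,  0.73, -0.38]), 'm': array([ 0.059, -0.037,  0.011]), 'gap': 1.003, 'gf': np.float64(0.0), 'j6': np.float64(0.455)}
False
{'t': 7.42, 'p': array([ 0.5083, -0.2381,  0.1071]), 'f': array([0.64, 0.16, 0.41]), 'm': array([ 0.023, -0.044, -0.028]), 'gap': 1.002, 'gf': np.float64(0.0), 'j6': np.float64(0.454)}
{'t': 8.18, 'p': array([ 0.5082, -0.2381,  0.1068]), 'f': array([-0.19, -0.19,  2.74]), 'm': array([0.011, 0.04 , 0.012]), 'gap': 0.069, 'gf': np.float64(88.5), 'j6': np.float64(0.454)}
False
{'t': 8.99, 'p': array([ 0.5078, -0.2378,  0.1462]), 'f': array([ 0.3 ,  0.24, -1.42]), 'm': array([0.02 , 0.001, 0.018]), 'gap': 0.069, 'gf': np.float64(88.4), 'j6': np.float64(0.454)}
{'t': 9.65, 'p': array([ 0.5077, -0.2376,  0.2139]), 'f': array([-0.01,  0.37, -1.31]), 'm': array([ 0.008, -0.015,  0.012]), 'gap': 0.072, 'gf': np.float64(88.4), 'j6': np.float64(0.454)}
```

```bash
python3 - <<'E'
from h import *
g=[.4699,.0566]
d=grab('scene','sc2');p=proj(d,[.508,-.238,.165]).astype(int)
c1=d['frame'][p[1]-60:p[1]+60,p[0]-60:p[0]+60]
env.reach([*g,.215],Q(-.285)); 
print(st())
d=grab('scene','sc3');tip=proj(d,[*g,.215-.0965]);print(tip);p=proj(d,[*g,.16]).astype(int)
c2=d['frame'][p[1]-60:p[1]+60,p[0]-60:p[0]+60]
print('tip in crop',(tip-p+60)*400/120)
o=cv2.hconcat([cv2.resize(c,(400,400),interpolation=cv2.INTER_CUBIC) for c in(c1,c2)]);cv2.imwrite('pics/c4.png',o[:,:,::-1])
E
```

```text
{'t': 10.87, 'p': array([0.4701, 0.0561, 0.2147]), 'f': array([-0.08, -0.06, -1.79]), 'm': array([ 0.008,  0.01 , -0.019]), 'gap': 0.07, 'gf': np.float64(88.5), 'j6': np.float64(1.726)}
[213.27117465 191.37346566]
tip in crop [204.23724885 261.24488552]
```

View pics/c4.png

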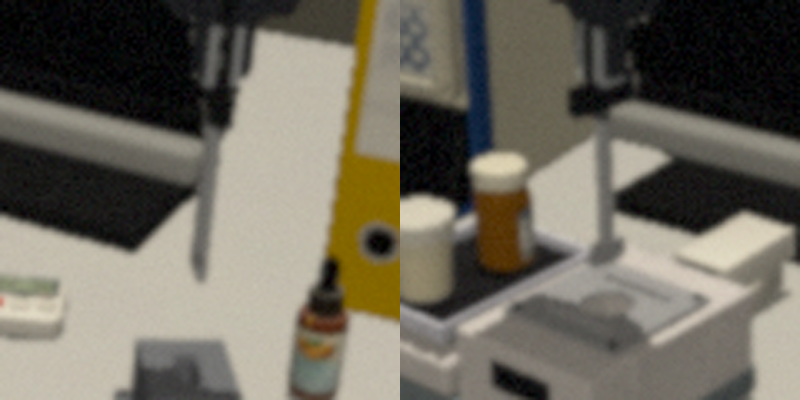

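The key is held straight; its tip at (604,262) matches the predicted (604,261). I'll lower it carefully.

```bash
python3 - <<'E'
from h import *
g=[.4699,.0566]
o=.0967 # TCP - tip
env.movel([*g,.0955+o],velocity=.12); env.hold(.1); print(st())
print(env.movel([*g,.055+o],velocity=.05,guard=4), st())
r=env.movel([*g,.0415+o],velocity=.02,guard=4); print(r); env.hold(.1); print(st())
E
```

```text
{'t': 11.36, 'p': array([0.4703, 0.0563, 0.1928]), 'f': array([-0.45, -0.41, -0.68]), 'm': array([-0.032,  0.036, -0.005]), 'gap': 0.071, 'gf': np.float64(88.5), 'j6': np.float64(1.727)}
False {'t': 12.32, 'p': array([0.4701, 0.0566, 0.152 ]), 'f': array([ 0.56,  0.32, -0.24]), 'm': array([ 0.027, -0.02 ,  0.015]), 'gap': 0.067, 'gf': np.float64(88.5), 'j6': np.float64(1.727)}
False
{'t': 13.24, 'p': array([0.47  , 0.0566, 0.1383]), 'f': array([ 0.29, -0.68, -1.01]), 'm': array([ 0.05 , -0.027,  0.014]), 'gap': 0.066, 'gf': np.float64(88.5), 'j6': np.float64(1.727)}
```

```bash
python3 - <<'E'
from h import *
g=[.4699,.0566];z=.0405+.0967
print(env.movel([*g,z],velocity=.02,guard=3))
m0=np.mean([(env.hold(.03),monitor.sense()['ft_torque'][2])[1] for _ in range(5)]);print(m0)
yaw=-.285;L=[]
while yaw>-1.2:
    yaw-=.03; env.reach([*g,z],Q(yaw)); v=[]
    for _ in range(4): env.hold(.02); v.append(monitor.sense()['ft_torque'][2]-m0)
    t=np.mean(v); L.append((round(yaw,3),round(t,3)))
    if abs(t)>.17: break
print(L,st())
E
```

```text
False
0.015961549489112027
[(-0.315, np.float64(-0.035)), (-0.345, np.float64(-0.021)), (-0.375, np.float64(-0.001)), (-0.405, np.float64(-0.022)), (-0.435, np.float64(-0.006)), (-0.465, np.float64(0.014)), (-0.495, np.float64(0.069)), (-0.525, np.float64(0.04)), (-0.555, np.float64(0.091)), (-0.585, np.float64(0.019)), (-0.615, np.float64(0.067)), (-0.645, np.float64(0.035)), (-0.675, np.float64(0.059)), (-0.705, np.float64(0.043)), (-0.735, np.float64(0.059)), (-0.765, np.float64(0.049)), (-0.795, np.float64(0.061)), (-0.825, np.float64(0.062)), (-0.855, np.float64(0.061)), (-0.885, np.float64(0.062)), (-0.915, np.float64(0.058)), (-0.945, np.float64(0.057)), (-0.975, np.float64(0.089)), (-1.005, np.float64(0.194))] {'t': 21.26, 'p': array([0.4699, 0.0566, 0.1372]), 'f': array([ 0.22, -0.71, -1.03]), 'm': array([-0.068, -0.005,  0.208]), 'gap': 0.07, 'gf': np.float64(90.0), 'j6': np.float64(2.446)}
```

Stop felt: friction from yaw -0.47, then 0.19 N m at -1.005, i.e. about 0.5 rad of travel. I'll unload, lift out and return the key.

```bash
python3 - <<'E'
from h import *
g=[.4699,.0566];o=.0967
env.hold(.15)
y=-1.005+.14; env.reach([*g,.0405+o],Q(y)); env.hold(.1); print(st())
print(env.movel([*g,.0955+o],velocity=.05,guard=6), st())
env.movel([*g,.215],velocity=.12)
k=[.5083,-.2379]
env.reach([*k,.215],Q(.468)); env.hold(.2); print(st())
d=grab('scene','sc5');p=proj(d,[*k,.1]).astype(int);c=d['frame'][p[1]-60:p[1]+60,p[0]-60:p[0]+60]
d=grab('top','top5');p=proj(d,[*g,.0885]).astype(int);c2=d['frame'][p[1]-60:p[1]+60,p[0]-60:p[0]+60]
o_=cv2.hconcat([cv2.resize(x,(400,400),interpolation=cv2.INTER_CUBIC) for x in(c,c2)]);cv2.imwrite('pics/c5.png',o_[:,:,::-1])
E
```

```text
{'t': 21.77, 'p': array([0.4699, 0.0566, 0.1372]), 'f': array([-0.37, -0.62, -0.2 ]), 'm': array([ 0.045, -0.018, -0.001]), 'gap': 0.07, 'gf': np.float64(88.7), 'j6': np.float64(2.311)}
False {'t': 23.02, 'p': array([0.4697, 0.0566, 0.1919]), 'f': array([-0.12,  0.06, -1.6 ]), 'm': array([0.025, 0.026, 0.023]), 'gap': 0.071, 'gf': np.float64(88.7), 'j6': np.float64(2.307)}
{'t': 25.18, 'p': array([ 0.5084, -0.2375,  0.2151]), 'f': array([ 0.62, -0.66, -0.28]), 'm': array([-0.012,  0.036,  0.016]), 'gap': 0.073, 'gf': np.float64(88.7), 'j6': np.float64(0.457)}
```

View pics/c5.png

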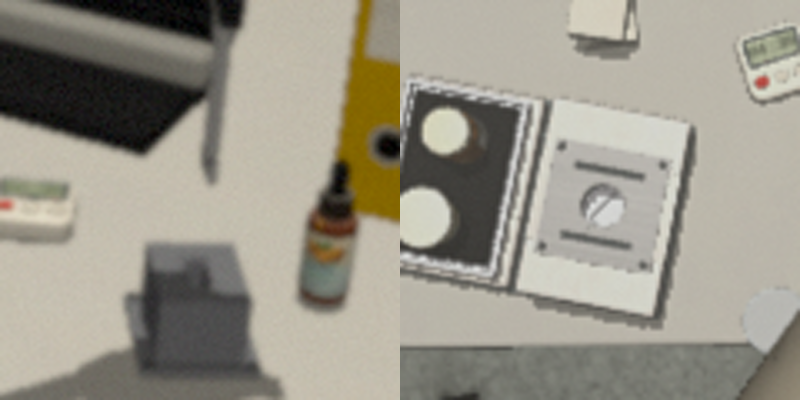

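The key hangs above the holder slot (tip at about (210,180)), and the knob slot (603,207) has visibly turned clockwise. Next I'll insert the key.

```bash
python3 - <<'E'
from h import *
k=[.5083,-.2379];o=.0967
env.movel([*k,.056+o],velocity=.1); env.hold(.1); print(st())
r=env.movel([*k,.014+o],velocity=.04,guard=5); print(r,st())
if not r:
    print(env.movel([*k,.009+o],velocity=.02,guard=6), st())
    env.release(); env.hold(.2); print(st())
    print(env.movel([*k,.2],velocity=.08,guard=6), st()); env.hold(.3)
    env.reach([k[0]-.085,k[1],.22],Q0)
    d=grab('wrist','wk6'); cv2.imwrite('pics/c6.png',cv2.resize(d['frame'][14:174,203:363],(400,400))[:,:,::-1])
E
```

```text
{'t': 26.16, 'p': array([ 0.5086, -0.2381,  0.1535]), 'f': array([-0.48, -0.71, -0.29]), 'm': array([0.027, 0.057, 0.003]), 'gap': 0.073, 'gf': np.float64(88.7), 'j6': np.float64(0.456)}
False {'t': 27.36, 'p': array([ 0.5084, -0.238 ,  0.111 ]), 'f': array([-0.38,  0.3 , -0.55]), 'm': array([-0.033, -0.017,  0.037]), 'gap': 0.071, 'gf': np.float64(88.7), 'j6': np.float64(0.456)}
True {'t': 27.64, 'p': array([ 0.5088, -0.2383,  0.1068]), 'f': array([-0.06,  0.09,  4.85]), 'm': array([ 0.022, -0.031,  0.027]), 'gap': 0.067, 'gf': np.float64(90.7), 'j6': np.float64(0.456)}
{'t': 28.58, 'p': array([ 0.5083, -0.2379,  0.1062]), 'f': array([ 0.81, -1.09, -0.02]), 'm': array([-0.032,  0.01 ,  0.002]), 'gap': 0.998, 'gf': np.float64(0.0), 'j6': np.float64(0.456)}
False {'t': 29.91, 'p': array([ 0.5081, -0.2378,  0.1994]), 'f': array([-0.52,  0.51, -0.14]), 'm': array([-0.02 ,  0.007, -0.037]), 'gap': 1.0, 'gf': np.float64(0.0), 'j6': np.float64(0.456)}
```

View pics/c6.png

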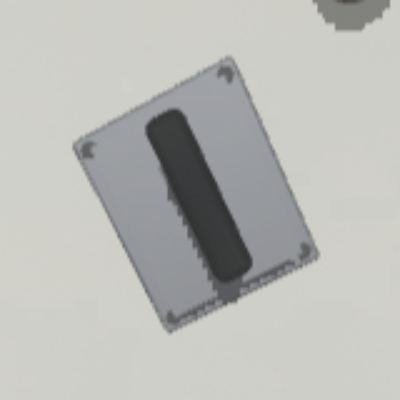

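The key stands upright in the holder, with the bar centred at about (198,195) as at the start. Handing in.

```bash
python3 -c "
from h import *
print(job.hand_in(), st()['t'])"
```

```text
the job is handed in; nothing more can be done
the job is handed in; nothing more can be done
```

The job is handed in: I turned the knob clockwise until I felt its stop (0.19 N m) and pushed the key back to the holder floor, at about 30 s of the 67 s limit; no verdict came back.

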